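# Lock the clamp stud of a tube block on a tilted T-slot table

### The job

Take the wing-headed clamp stud out of the wooden rack, drop its head into the tilted table's T-slot in front of the tube block's foot, and slide it along the slot until you feel the end of the foot's notch, without shoving the block out of place. Then seat its collar on the foot, turn it a quarter turn clockwise (seen from the wing end) so that the head locks under the slot's lips, and let go. Leave the two nut studs in the rack, and the oil can and wrench, as they are.

Things in the scene. Friction and masses are not known exactly. Their poses are not given: they have to be found in the camera images.
- stud_grip (a point): Centre of the flat wing of the loose steel clamp stud (100 mm long, 0.28 kg). z: along the stud, head to wing. Wing 12 mm thick along x, 38 wide along y, 41 high. Below it an 18 mm neck; a round collar, 40 mm across and 6 thick, its underside 37 mm below this point; a 12 mm shank; the T-head. Starts upright in one of three pockets of a wooden rack; the others hold nut studs, which have no wing.
- stud_head (a point): Centre of the underside of that stud's T-head, 80 mm below stud_grip, same axes, 43 mm below the collar's underside. Head 27 mm long along x, 16 wide along y, 8 thick: its long side is square to the wing. Two corners are rounded: under the lips it turns clockwise (seen from the wing) and stops 0 to 15 degrees past a quarter turn; anticlockwise it jams at about 40. Half a turn makes no odds.
- slot (a point): Middle of the mouth of the T-slot under the tube block, the lower of two (the other is 90 mm up the slope), on the tilted steel table top, 260 x 180 mm. x: along the slot, away from the block; y: across, up the slope; z: surface normal, 25 to 36 degrees from vertical. Mouth 18 mm wide, lips 18 thick; channel below 30 wide and 13 high, floor 31 mm below the surface. The tilt is clamped.
- block_face (a point): Middle of the near face of the aluminium tube block, 30 mm above the table top, over the slot. x: along the slot towards the block, z: surface normal. The block, 80 mm wide, 58 long and 74 high, holds a steel tube, 32 mm thick and 225 long, across the slot. It is only held by friction and slips along the slot at about 18 N.
- tube_block: The same block, origin 46 mm before and 30 below block_face, same axes. Its foot strap lies over the slot: 14 mm thick, 60 wide, notch open away from the block, 15 wide, 35 deep, mouth flared over 10; the shank passes, the head does not. The strap is set in or out: the shank's axis meets the notch's end 36 to 61 mm before block_face, to be felt for (the rules' 'notch' is 1.5 mm short of that).
- stud_collar (a point): Centre of the underside of the clamp stud's collar, same axes as stud_grip, 37 mm below it. Collar down on the foot strap, the stud's head hangs 3 mm below the lips and 2 above the slot's floor. Bottomed in the slot beside the strap its collar is 2 mm below the strap's top face: raise it to pass over the strap, then lower it to seat.
- table_base: Grey cast base of the tilting table, fixed to the bench, 300 mm along x and 200 across (y from -15 to 185 mm); origin at bench level under the hinge line, which runs along x 35 mm up. The top tilts up towards +y.
- stud_rack: Wooden rack, fixed, 90 x 245 x 40 mm, origin under its centre. Three pockets in a row along y, 74 mm apart, the middle one at the centre, 28 mm deep; they hold a stud head with 1 mm of play on each side. Studs stand with their x along the rack's x.
- nut_stud_a: Threaded stud with hex nut, 108 mm long, loose in a rack pocket; origin under its head. Not to be used.
- nut_stud_b: The other threaded stud with hex nut, like nut_stud_a. Not to be used.
- oil_can: Steel can, 54 mm across and 130 mm high, loose on the bench; origin under it.
- wrench: Steel wrench, 190 mm long, lying loose on the bench; origin near its middle.
There are look-alikes about, which are no part of the job. What is shaped like the part that bears stud_grip but black or green is not meant.

How it is judged:
By the outcome, as a careful person would: the job done as asked, in the order asked, and still so for the second after the job is handed in, with the robot touching nothing.
It also fails if it takes over 54 s, if anything falls off the work surface, if the arm or the gripper's body presses on something with over 40 N, if the wrist force passes 120 N, or if a joint passes its speed limit or range.

### The arm

A 6-joint arm with a two-finger parallel gripper is mounted at the origin on the work surface. World frame = base frame: x ahead of the robot, y to its left, z up, the work surface at z = 0. Lengths are in m, angles in rad, forces in N, time in s.
With the tool pointing down it reaches from about 0.35 to 0.775 m from the base axis. Payload 7.3 kg.
Tool frame: the origin (TCP) lies midway between the tips of the shut fingers; the grasp point (between the pads) lies 19 mm behind it (env.grasp_offset is the z of the grasp point in the tool frame, in m); z points along the fingers, y is the line along which they close (so a half turn about z gives the same grasp; the last joint's range is limited). The gripper opens to 92 mm and grips with 3 to 60 N. Pads are 19 mm wide; open, the fingers measure 130 mm over their backs; the gripper's body (75 mm by 190 mm) begins 47 mm behind the grasp point.
Start: joints at [0.979, 0.342, 1.524, -0, 1.275, -0.146], TCP at [0.226, 0.474, 0.227] pointing down, gripper open.
Joint ranges: [-2.53, 2.53], [-0.77, 2.02], [0.04, 2.7], [-1, 4.14], [0.28, 2.66], [-3.11, 3.11]. Speed limits (rad/s): [2.57, 2.57, 3.14, 3.14, 3.14, 3.14].

### API

Orientations are given as a unit quaternion [w, x, y, z].
In Python, from plant import readout, optics, sign_off, models, env gives the robot as it stands. The module is installed in compiled form; this text tells all that it offers.
- The arm moves only by the shell command python3 -m handwheel 'ROWS' [FORCE]. ROWS is JSON, a list that holds one entry, the list of rows, each a list of 7 numbers: the shift along the tool's x, y, z in m, then the turn, a rotation vector about the tool's x, y, z in rad, then the opening in per cent of the stroke, from 0 (shut) to 100 (fully open). A call has 1 to 5 rows; each row shifts and turns the commanded pose from where the row before left it, along the tool's axes as they then stand; what a row does not reach is not made up. A row lasts 1/8 s, in which the tool goes at most 62.5 mm and 10.7 degrees, less where a joint would pass 70% of its speed; a pose out of reach is approached as far as the arm can. A call with a gripper value outside its range is refused whole. The fingers move at their own pace and stop on an object; FORCE is the grip in N (left out, the last holds). Time passes only in rows, so rows that do not move let the fingers close. It gives the time, the measured TCP pose, the force, the opening and the grip force at its end, in the units of the state.
- readout.observe(): the state, without advancing time (a new reading comes with each control period).
- optics.capture(name): name is "scene" or "top"; returns a dict with "image" (400x640x3 uint8, red, green, blue), "range_z" (400x640 float32, m along the optical axis (not along the pixel's ray), 0 where there is no reading), "fx", "fy", "cx", "cy" (pixels), "camera_from_world" (4x4, takes a point from world to camera coordinates). Camera axes: x right, y down, z forward; pixel columns grow to the right and rows downward; lengths in m; the calibration is good to about 2 mm. A picture is of the moment at which its call begins.
- sign_off(): hands the job in; it is judged then, once.
Trained networks look in a picture, given as the dict that the camera call returned (one of the last four; its "shot" number tells which), for a name from the list of things; names that differ only in an ending like _2 or _b are one class to them, and where a whole thing is asked for, a point or a joint stands for the part that bears it (a point fixed in the world has none). Each returns a list of dicts, best first, with "conf" (0 to 1); they miss things now and then, are a little off and sometimes report something else, mostly with a low value. They report only what shows in the picture. A call takes as long as a camera call. They do not tell look-alikes from the thing itself.
- models.cut_out(label, picture): "mask" (400x640 bool, what is visible of it) and "at" ([column, row] in pixels, amid what is visible of it).
The state is a dict: "time": time; "joints": joint angles; "qvel": joint speeds; "joint_torque": joint torques, N m; "eef_pos": TCP position; "tcp_rot": TCP orientation; "wrist_force": force on the tool from outside, world axes, zero at the start; "torque": the same for the moment, N m; "opening": finger opening in m; "grip_force": force on a finger pad.
Only numpy, scipy, OpenCV 4.12 (cv2) and the standard library are available. Lean on these libraries where they do the work, as an engineer would, in place of code of your own. Each camera call takes 0.05 s, during which the arm holds its last target. There are 200 camera calls.

## Working session

There is one attempt and no reset: what is moved stays moved. The work goes in short steps, Python scripts to look and compute and a shell command to move; the robot and the scene stay as the last step left them, time stands still between calls to the robot, and variables do not carry over. Pictures are saved under pics/ and viewed, at most 10 in all, crops included, and the job is handed in when it is done.

```bash
mkdir -p pics; cat > h.py <<'E'
import numpy as np, cv2
from plant import readout, optics, sign_off, models, env
from scipy.spatial.transform import Rotation as R
def cloud(p):
    z=p["range_z"]; v,u=np.mgrid[0:400,0:640]
    c=np.stack([(u-p["cx"])/p["fx"]*z,(v-p["cy"])/p["fy"]*z,z],-1)
    T=np.linalg.inv(p["camera_from_world"])
    w=c@T[:3,:3].T+T[:3,3]; w[z<=0]=np.nan
    return w
def tool():
    s=readout.observe(); q=s["tcp_rot"]
    return np.array(s["eef_pos"]), R.from_quat([q[1],q[2],q[3],q[0]]), s
E
python3 - <<'E'
from h import *
for n in("scene","top"):
    p=optics.capture(n); cv2.imwrite(f"pics/{n}0.png",p["image"][:,:,::-1]); w=cloud(p)
    np.savez(f"{n}0.npz",w=w,im=p["image"],T=p["camera_from_world"],K=[p["fx"],p["fy"],p["cx"],p["cy"]])
    print(n,np.linalg.inv(p["camera_from_world"])[:3,3])
    for l in("stud_grip","tube_block","stud_rack","table_base","nut_stud_a","oil_can","wrench"):
        for d in models.cut_out(l,p)[:4]:
            m=d["mask"]; print(l,round(d["conf"],2),np.round(d["at"]),m.sum(),np.round(np.nanmedian(w[m],0),3),np.round(np.nanpercentile(w[m],[3,97],axis=0),3).tolist())
print(env.grasp_offset, readout.observe())
E
```

```text
scene [ 0.89299879 -0.59244282  0.68116044]
stud_grip 0.94 [199. 202.] 575 [ 0.382 -0.199  0.062] [[0.34, -0.211, 0.0], [0.396, -0.18, 0.1]]
stud_grip 0.94 [172. 223.] 640 [ 0.378 -0.274  0.064] [[0.363, -0.289, 0.005], [0.389, -0.254, 0.1]]
stud_grip 0.93 [241. 209.] 484 [ 0.486 -0.184  0.081] [[0.462, -0.2, 0.031], [0.498, -0.139, 0.112]]
tube_block 0.93 [307. 131.] 3201 [0.483 0.057 0.12 ] [[0.438, -0.041, 0.079], [0.573, 0.131, 0.187]]
stud_rack 0.93 [226. 260.] 5123 [ 0.513 -0.285  0.039] [[0.451, -0.377, 0.003], [0.552, -0.141, 0.042]]
table_base 0.69 [342. 132.] 11423 [0.557 0.096 0.112] [[0.438, -0.007, 0.012], [0.682, 0.202, 0.175]]
nut_stud_a 0.8 [202. 269.] 359 [ 0.508 -0.33   0.071] [[0.496, -0.338, 0.025], [0.515, -0.317, 0.119]]
nut_stud_a 0.58 [223. 234.] 275 [ 0.496 -0.258  0.073] [[0.485, -0.264, 0.038], [0.503, -0.248, 0.12]]
oil_can 0.58 [375. 284.] 1973 [ 0.792 -0.227  0.098] [[0.764, -0.236, -0.0], [0.813, -0.178, 0.131]]
wrench 0.93 [428. 215.] 770 [0.806 0.043 0.006] [[0.72, 0.029, -0.001], [0.897, 0.062, 0.009]]
top [ 0.53998988 -0.0924894   1.05115029]
stud_g
[... 1000 characters left out ...]
]]
-0.0188 {'time': 0.8, 'joints': array([ 9.79000784e-01,  3.41985518e-01,  1.52411986e+00,  3.23127120e-07,
        1.27534971e+00, -1.46030891e-01]), 'qvel': array([ 0.00089122,  0.0004554 ,  0.00148921,  0.00013847, -0.00053107,
        0.00075609]), 'joint_torque': array([-1.20548739e-03, -4.31077302e+01, -2.44467258e+01,  7.16567994e-02,
        4.82574874e-02,  3.45777516e-05]), 'eef_pos': array([0.22636147, 0.47372164, 0.22674109]), 'tcp_rot': array([2.46592380e-05, 2.21041612e-01, 9.75264375e-01, 6.42113109e-05]), 'wrist_force': array([-0.34050791,  0.70482233,  0.68674942]), 'torque': array([-0.05064506,  0.03995629,  0.02016241]), 'grip_force': 0.0, 'opening': 0.09160270799407244}
```

View images.

```bash
python3 - <<'E'
import cv2
a=cv2.imread("pics/scene0.png"); cv2.imwrite("pics/sceneA.png",cv2.resize(a[60:340,120:500],None,fx=2.1,fy=2.1,interpolation=cv2.INTER_CUBIC))
a=cv2.imread("pics/top0.png"); cv2.imwrite("pics/topA.png",cv2.resize(a[120:340,130:450],None,fx=2.5,fy=2.5,interpolation=cv2.INTER_CUBIC))
E
```

```text
(no output)
```

View pics/sceneA.png

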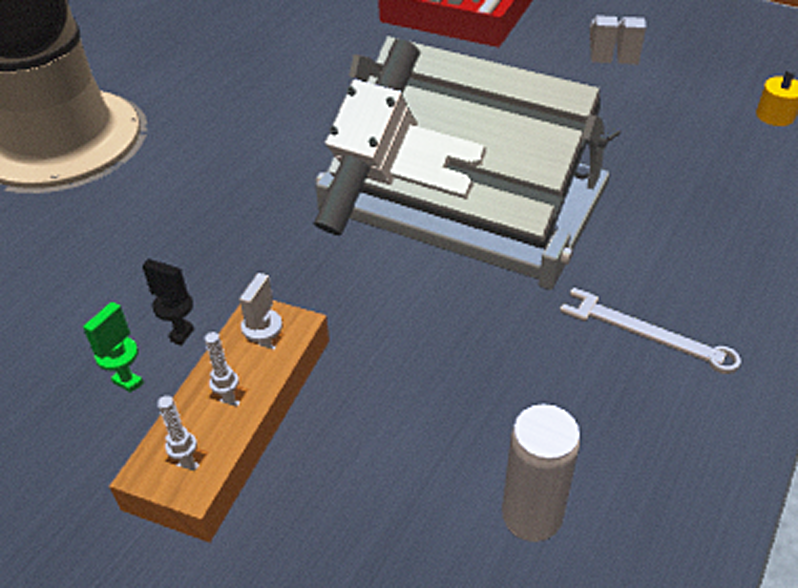

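View pics/topA.png

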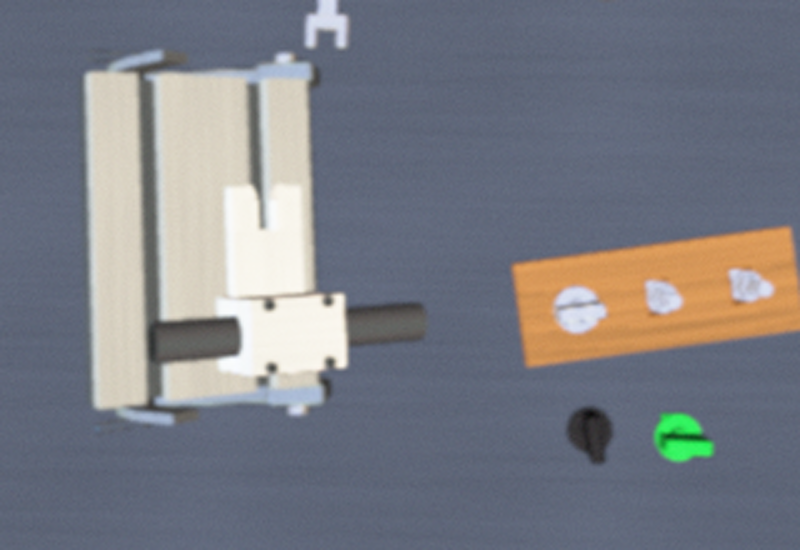

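Scene crop: wing stud in the rack's end pocket (~260,300 in the crop), nut studs behind it, block with notched foot pointing to +x, free slot towards the lower right. The black and green look-alikes stand beside the rack. The top view agrees. Next I fit the geometry.

```bash
cat > fit.py <<'E'
from h import *
def load(n): return np.load(f"{n}0.npz")
P={n:load(n)["w"].reshape(-1,3) for n in("scene","top")}
for n in P: P[n]=P[n][~np.isnan(P[n][:,0])]
def ransac(Q,tol=.0015):
    rng=np.random.default_rng(0);best=0
    for _ in range(400):
        a=Q[rng.choice(len(Q),3,False)]; nn=np.cross(a[1]-a[0],a[2]-a[0]); L=np.linalg.norm(nn)
        if L<1e-6: continue
        nn/=L
        i=abs((Q-a[0])@nn)<tol
        if i.sum()>best: best=i.sum();bi=i
    c=Q[bi].mean(0); nn=np.linalg.svd(Q[bi]-c)[2][2]; nn*=np.sign(nn[2]); return c,nn,bi
if __name__=="__main__":
  for n in P:
    q=P[n]; Q=q[(q[:,0]>.42)&(q[:,0]<.7)&(q[:,1]>-.01)&(q[:,1]<.23)&(q[:,2]>.03)]
    c,nn,bi=ransac(Q)
    ang=np.degrees(np.arccos(nn[2]))
    # slot dir: horizontal, perp to n
    x=np.cross([0,0,1],nn); x/=np.linalg.norm(x); x*=np.sign(x[0])
    y=np.cross(nn,x); h=(Q-c)@nn; U=(Q-c)@x; V=(Q-c)@y
    print(n,"c",c.round(4),"n",nn.round(4),"tilt",ang.round(2),"x",x.round(4),bi.sum())
    for b in np.arange(.02,.16,.02):
        i=(U>b-.01)&(U<b+.01)
        s=i&(h<-.008)&(h>-.04)
        v=np.sort(V[s]); print(" U",b.round(3),"below:",len(v), np.percentile(v,[1,25,50,75,99]).round(4) if len(v)>5 else "")
    print(" ext U",np.percentile(U[bi],[.3,99.7]).round(4),"V",np.percentile(V[bi],[.3,99.7]).round(4))
    st=(abs(h-.014)<.003); 
    print(" strap h",np.median(h[st]).round(4),"U",np.percentile(U[st],[1,99]).round(4),"V",np.percentile(V[st],[1,99]).round(4))
    # raster
    im=np.full((220,300,3),0,np.uint8)
    for hh,u,v in zip(h,U,V):
        r=int(110-v*1000);k=int(150+u*1000)
        if 0<=r<220 and 0<=k<300:
            cv2.circle(im,(k,r),1,(0,0,255) if hh<-.006 else (90,90,90) if hh<.006 else (0,255,0) if hh<.02 else (255,128,0),-1)
    cv2.imwrite(f"pics/rast_{n}.png",cv2.resize(im,None,fx=1.3,fy=1.3))
  a=cv2.imread("pics/rast_scene.png");b=cv2.imread("pics/rast_top.png");cv2.imwrite("pics/rast.png",np.hstack([a,b]))
  for n in P:  # rack & stud
    q=P[n]; S=q[(abs(q[:,0]-.483)<.05)&(abs(q[:,1]+.185)<.045)]
    t=S[S[:,2]>.075]; print(n,"wing",t.mean(0).round(4),"ext",np.percentile(t,[2,98],axis=0).round(4).tolist(),len(t))
    t2=S[S[:,2]>.105]; print("  top of wing",t2.mean(0).round(4),len(t2)); 
    col=S[(S[:,2]>.053)&(S[:,2]<.067)]; print("  collar",col.mean(0).round(4),np.percentile(col,[2,98],axis=0).round(4).tolist())
    r=q[(abs(q[:,2]-.04)<.004)&(abs(q[:,0]-.5)<.08)&(abs(q[:,1]+.25)<.15)]
    (cx,cy),wh,an=cv2.minAreaRect((r[:,:2]*1000).astype(np.float32)); print("  rack",cx,cy,wh,an, np.median(r[:,2]))
E
python3 fit.py
```

```text
scene c [0.5798 0.1355 0.1241] n [ 0.0294 -0.4974  0.867 ] tilt 29.89 x [ 0.9983  0.0589 -0.    ] 2581
 U 0.02 below: 131 [-0.1009 -0.0535 -0.0461  0.0433  0.049 ]
 U 0.04 below: 133 [-0.101  -0.0996 -0.0458  0.0428  0.0493]
 U 0.06 below: 131 [-0.1008 -0.0524 -0.0457  0.0431  0.0502]
 U 0.08 below: 277 [-0.1007 -0.0707 -0.0419  0.0157  0.077 ]
 U 0.1 below: 195 [-0.123  -0.1129 -0.0977  0.0247  0.0503]
 U 0.12 below: 14 [-0.1033 -0.0999 -0.0971  0.0019  0.0407]
 U 0.14 below: 0 
 U 0.16 below: 0 
 ext U [-0.1339  0.089 ] V [-0.1007  0.0796]
 strap h 0.0135 U [-0.0937 -0.0033] V [-0.0933 -0.0229]
top c [0.5623 0.1428 0.1296] n [ 0.0305 -0.5068  0.8615] tilt 30.51 x [ 0.9982  0.0601 -0.    ] 4235
 U 0.02 below: 166 [-0.0771 -0.0712  0.0174  0.0241  0.0719]
 U 0.04 below: 174 [-0.0772 -0.0705  0.0173  0.0253  0.0718]
 U 0.06 below: 185 [-0.0757 -0.0691  0.0176  0.0265  0.072 ]
 U 0.08 below: 181 [-0.0769 -0.071   0.0171  0.0254  0.0717]
 U 0.1 below: 154 [-0.0965 -0.0711  0.0173  0.0244  0.072 ]
 U 0.12 below: 206 [-0.1287 -0.1117 -0.098   0.0275  0.0443]
 U 0.14 below: 8 [-0.1134 -0.1
[... 155 characters left out ...]
ing [ 0.4848 -0.1845  0.0982] ext [[0.4763, -0.2, 0.0767], [0.4897, -0.1637, 0.1124]] 274
  top of wing [ 0.4829 -0.1831  0.1101] 111
  collar [ 0.488  -0.1852  0.06  ] [[0.4666, -0.2001, 0.0549], [0.5003, -0.1625, 0.0647]]
  rack 492.7922058105469 -253.46742248535156 (91.98477935791016, 246.66954040527344) 8.615250587463379 0.039473955806531125
top wing [ 0.4836 -0.1777  0.1079] ext [[0.476, -0.1965, 0.0783], [0.4906, -0.16, 0.1145]] 135
  top of wing [ 0.4829 -0.1786  0.1118] 111
  collar [ 0.4838 -0.1773  0.0613] [[0.4641, -0.1936, 0.0579], [0.5005, -0.1596, 0.0654]]
  rack 493.89337158203125 -252.2104034423828 (90.27921295166016, 245.56578063964844) 8.799686431884766 0.040159638947994236
```

View pics/rast.png

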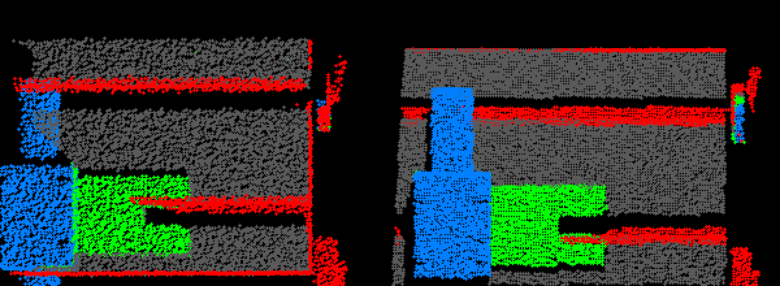

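```bash
cat > slot.py <<'E'
from fit import *
out={}
for n in P:
    q=P[n]; Q=q[(q[:,0]>.42)&(q[:,0]<.7)&(q[:,1]>-.01)&(q[:,1]<.23)&(q[:,2]>.03)]
    c,nn,bi=ransac(Q)
    x=np.cross([0,0,1],nn); x/=np.linalg.norm(x); x*=np.sign(x[0]); y=np.cross(nn,x)
    h=(Q-c)@nn; U=(Q-c)@x; V=(Q-c)@y; g=abs(h)<.0025
    u1=np.percentile(U[bi],99.7)
    for nm,lo,hi in(("low",-.09,-.02),("up",.0,.08)):
        rows=[]
        for b in np.arange(u1-.085 if nm=="low" else u1-.16,u1-.005,.008):
            v=np.sort(V[g&(U>b)&(U<b+.008)&(V>lo)&(V<hi)]); d=np.diff(v); k=d.argmax(); rows.append((b+.004,v[k],v[k+1]))
        r=np.array(rows); mid=(r[:,1]+r[:,2])/2; k=np.polyfit(r[:,0],mid,1)
        m=np.median(mid); print(n,nm,"mid",m.round(4),"gap",np.median(r[:,2]-r[:,1]).round(4),"slope deg",np.degrees(k[0]).round(2), "sd",(mid-np.polyval(k,r[:,0])).std().round(4))
        out[n,nm]=c+x*0+y*m
        if nm=="low": vl=m
    st=(abs(h-.014)<.003)&(U<u1-.03)&(abs(V-vl)<.035)
    print("  strap U",np.percentile(U[st],[1,99]).round(4),"V",np.percentile(V[st],[1,99]).round(4))
    nt=st&(abs(V-vl)<.004); print("  strap on centreline Umax (notch end)",np.sort(U[nt])[-6:].round(4),len(Q[nt]))
    umax=np.percentile(U[st],99)
    for k in (5,15,25):
        v=np.sort(V[st&(abs(U-(umax-k/1000))<.005)]);d=np.diff(v);j=d.argmax();print("  notch at -",k,"V",v[j].round(4),v[j+1].round(4))
    bl=(h>.025)&(h<.08)&(abs(V-vl)<.035)&(U<-.02); print("  block Umax",np.percentile(U[bl],[90,97,99]).round(4), "U table end",u1.round(4))
    p0=c+y*vl
    for nm,u in(("table end",u1),("strap end",umax),("notch end",np.sort(U[nt])[-3]),("face",np.percentile(U[bl],98))): print("  ",nm,(p0+x*u).round(4))
E
python3 slot.py
```

```text
scene low mid -0.0557 gap 0.0185 slope deg 0.56 sd 0.0003
scene up mid 0.0339 gap 0.0176 slope deg 0.1 sd 0.0004
  strap U [-0.0928 -0.0038] V [-0.0859 -0.0259]
  strap on centreline Umax (notch end) [-0.0419 -0.0411 -0.0409 -0.0403 -0.0393 -0.0386] 70
  notch at - 5 V -0.0646 -0.0479
  notch at - 15 V -0.063 -0.0493
  notch at - 25 V -0.0637 -0.0493
  block Umax [-0.092  -0.0915 -0.0911] U table end 0.089
   table end [0.6715 0.0925 0.0963]
   strap end [0.5789 0.087  0.0963]
   notch end [0.5424 0.0849 0.0963]
   face [0.4916 0.0819 0.0963]
top low mid -0.0633 gap 0.0184 slope deg -0.31 sd 0.0005
top up mid 0.0268 gap 0.0182 slope deg 0.24 sd 0.0005
  strap U [-0.0727  0.014 ] V [-0.093  -0.0335]
  strap on centreline Umax (notch end) [-0.0233 -0.0232 -0.0231 -0.0212 -0.0212 -0.0211] 87
  notch at - 5 V -0.0724 -0.0553
  notch at - 15 V -0.0702 -0.0556
  notch at - 25 V -0.0703 -0.0551
  block Umax [-0.0773 -0.0733 -0.0732] U table end 0.1075
   table end [0.6729 0.0948 0.0974]
   strap end [0.5796 0.0891 0.0974]
   notch end [0.5444 0.087  0.0974]
   face [0.4925 0.0839 0.0974]
```

```bash
cat > plan.py <<'E'
from h import *
SD=np.array([.99823,.0595,0]); N=np.array([.030,-.502,.864]); N/=np.linalg.norm(N); SD-=N*(SD@N); SD/=np.linalg.norm(SD)
S0=np.array([.6722,.0937,.0969])   # slot mouth at table end
def frame(y,z):
    y=np.array(y,float);z=np.array(z,float);return R.from_matrix(np.c_[np.cross(y,z),y,z])
def slotpose(x,h,th=0.):
    "TCP for grip point at world x along slot, bottom of head h above table surface"
    p=S0+SD*(x-S0[0])/SD[0]; g=p+N*(h+.080); return g-N*.0188, frame(SD,-N)*R.from_rotvec([0,0,th])
a=np.radians(8.7)
def rackpose(z,xy=(.482,-.180)): return np.array([xy[0],xy[1],z-.0188]), frame([np.cos(a),np.sin(a),0],[0,0,-1])
def rows(tgt,N_=None):
    p,r,s=tool(); d=r.inv().apply(tgt[0]-p); rel=(r.inv()*tgt[1]); w=rel.as_rotvec()
    n=N_ or int(max(np.ceil(np.linalg.norm(d)/.058),np.ceil(np.linalg.norm(w)/.17),1))
    M=sum(R.from_rotvec(w*k/n).as_matrix() for k in range(n)); v=np.linalg.solve(M,d)
    print("total shift",d.round(4),"turn",w.round(4),"| n",n,"row v",v.round(4),"w",(w/n).round(4)); 
    print("  F",s["wrist_force"].round(2),"tool F",r.inv().apply(s["wrist_force"]).round(2),"T",r.inv().apply(s["torque"]).round(3),"t",s["time"],"open",s["opening"],"grip",s["grip_force"],"j",s["joints"].round(2))
E
python3 -c "
from plan import *
rows((np.array([.226,.474,.32]),tool()[1]));rows((np.array([.482,-.18,.32]),rackpose(.1)[1]),15);print(slotpose(.625,.02),slotpose(.625,.02)[1].as_matrix())"
```

```text
total shift [ 0.0004  0.0001 -0.0933] turn [0. 0. 0.] | n 2 row v [ 0.0002  0.0001 -0.0466] w [0. 0. 0.]
  F [-0.34  0.7   0.69] tool F [ 0.61  0.49 -0.69] T [ 0.063  0.014 -0.02 ] t 0.8 open 0.09160270799407244 grip 0.0 j [ 0.98  0.34  1.52  0.    1.28 -0.15]
total shift [-0.5125 -0.4796 -0.0933] turn [ 1.000e-04 -0.000e+00  9.732e-01] | n 15 row v [-0.0465 -0.0143 -0.0062] w [ 0.     -0.      0.0649]
  F [-0.34  0.7   0.69] tool F [ 0.61  0.49 -0.69] T [ 0.063  0.014 -0.02 ] t 0.8 open 0.09160270799407244 grip 0.0 j [ 0.98  0.34  1.52  0.    1.28 -0.15]
(array([0.62743673, 0.05011013, 0.16708104]), Rotation.from_matrix(array([[-5.14233425e-02,  9.98225976e-01, -3.00090041e-02],
                            [ 8.62728121e-01,  5.95390288e-02,  5.02150668e-01],
                            [ 5.03046548e-01, -6.73458939e-05, -8.64259317e-01]]))) [[-5.14233425e-02  9.98225976e-01 -3.00090041e-02]
 [ 8.62728121e-01  5.95390288e-02  5.02150668e-01]
 [ 5.03046548e-01 -6.73458939e-05 -8.64259317e-01]]
```

```bash
python3 -m handwheel '[[[0,0,-0.047,0,0,0,60],[0,0,-0.047,0,0,0,60],[-0.0465,-0.0143,0,0,0,0.065,60],[-0.0465,-0.0143,0,0,0,0.065,60],[-0.0465,-0.0143,0,0,0,0.065,60]]]'
python3 -m handwheel '[[[-0.0465,-0.0143,0,0,0,0.065,60],[-0.0465,-0.0143,0,0,0,0.065,60],[-0.0465,-0.0143,0,0,0,0.065,60],[-0.0465,-0.0143,0,0,0,0.065,60],[-0.0465,-0.0143,0,0,0,0.065,60]]]'
python3 -m handwheel '[[[-0.0465,-0.0143,0,0,0,0.065,60],[-0.0465,-0.0143,0,0,0,0.065,60],[-0.0465,-0.0143,0,0,0,0.065,60],[-0.0465,-0.0143,0,0,0,0.065,60],[-0.0465,-0.0143,0,0,0,0.065,60]]]'
python3 -c "
from plan import *
rows(rackpose(.16));rows(rackpose(.0915))"
```

```text
time: 1.42
eef_pos: [0.3278, 0.3672, 0.3208]
tcp_rot: [0.0, 0.316, 0.949, 0.0]
wrist_force: [0.2, 0.5, 0.4]
opening: 0.0557
grip_force: 0.0
time: 2.05
eef_pos: [0.444, 0.1544, 0.3208]
tcp_rot: [0.0, 0.465, 0.885, 0.0]
wrist_force: [0.4, -0.0, 0.2]
opening: 0.0553
grip_force: 0.0
time: 2.68
eef_pos: [0.486, -0.0842, 0.3207]
tcp_rot: [0.0, 0.602, 0.798, 0.0]
wrist_force: [1.0, -0.7, 0.2]
opening: 0.0551
grip_force: 0.0
total shift [-0.091  -0.0302  0.1795] turn [ 0.0003 -0.      0.126 ] | n 4 row v [-0.0231 -0.0065  0.0449] w [ 0.0001 -0.      0.0315]
  F [ 1.03 -0.72  0.23] tool F [-0.97  0.8  -0.23] T [ 0.007 -0.058 -0.044] t 2.675 open 0.05511727812280943 grip 0.0 j [-0.33  0.22  1.43  0.    1.49 -0.61]
total shift [-0.091  -0.0302  0.248 ] turn [ 0.0003 -0.      0.126 ] | n 5 row v [-0.0185 -0.0051  0.0496] w [ 0.0001 -0.      0.0252]
  F [ 1.03 -0.72  0.23] tool F [-0.97  0.8  -0.23] T [ 0.007 -0.058 -0.044] t 2.675 open 0.05511727812280943 grip 0.0 j [-0.33  0.22  1.43  0.    1.49 -0.61]
```

```bash
python3 -m handwheel '[[[-0.03,-0.0085,0.03,0,0,0.042,60],[-0.03,-0.0085,0.03,0,0,0.042,60],[-0.031,-0.0085,0.03,0,0,0.042,60],[0,0,0.05,0,0,0,60],[0,0,0,0,0,0,60]]]'
python3 - <<'E'
from plan import *
rows(rackpose(.0915))
p=optics.capture("scene"); cv2.imwrite("pics/s1.png",cv2.resize(p["image"][110:330,120:420,::-1],None,fx=2.5,fy=2.5))
E
```

```text
time: 3.3
eef_pos: [0.4805, -0.1762, 0.1779]
tcp_rot: [-0.004, 0.651, 0.759, -0.001]
wrist_force: [0.2, 0.5, 0.3]
opening: 0.055
grip_force: 0.0
total shift [-0.0045  0.0016  0.1051] turn [-0.0062 -0.0049  0.0014] | n 2 row v [-0.0022  0.0007  0.0526] w [-0.0031 -0.0025  0.0007]
  F [0.23 0.49 0.29] tool F [ 0.45  0.3  -0.29] T [ 0.064 -0.088 -0.024] t 3.3 open 0.054995948524838634 grip 0.0 j [-0.5   0.37  1.63  0.    1.15 -0.65]
```

View pics/s1.png

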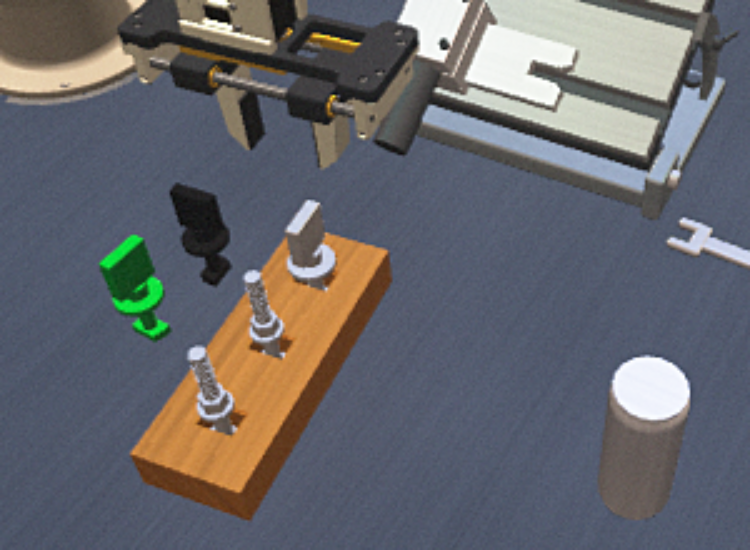

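The gripper hovers above the wing, fingers at (240,110) and (330,140), either side of the wing's thickness. I descend to just above and re-check.

```bash
python3 -m handwheel '[[[0,0,0.035,0,0,0,60],[0,0,0.02,0,0,0,60],[0,0,0,0,0,0,60]]]'
python3 -c "
from plan import *
rows(rackpose(.0915))"
```

```text
time: 3.72
eef_pos: [0.4832, -0.1768, 0.1268]
tcp_rot: [0.0, 0.65, 0.76, 0.0]
wrist_force: [-0.7, 0.3, 0.2]
opening: 0.0551
grip_force: 0.0
total shift [-0.003  -0.0018  0.0541] turn [0.0007 0.0004 0.003 ] | n 1 row v [-0.003  -0.0018  0.0541] w [0.0007 0.0004 0.003 ]
  F [-0.73  0.27  0.21] tool F [ 0.38 -0.68 -0.21] T [ 0.012 -0.063 -0.008] t 3.725 open 0.055086792961586466 grip 0.0 j [-0.5   0.43  1.7   0.    1.02 -0.65]
```

```bash
python3 -m handwheel '[[[-0.003,-0.0015,0.026,0,0,0.003,45],[0,0,0.026,0,0,0,45],[0,0,0.002,0,0,0,45],[0,0,0,0,0,0,20],[0,0,0,0,0,0,0]]]' 40
python3 -m handwheel '[[[0,0,0,0,0,0,0],[0,0,0,0,0,0,0]]]' 
python3 -c "
from plan import *
rows(rackpose(.0915))"
```

```text
time: 4.35
eef_pos: [0.4826, -0.1806, 0.0733]
tcp_rot: [0.001, 0.652, 0.759, 0.0]
wrist_force: [-0.2, -0.3, -0.4]
opening: 0.0262
grip_force: 0.0
time: 4.6
eef_pos: [0.4822, -0.1806, 0.0729]
tcp_rot: [0.001, 0.652, 0.758, 0.0]
wrist_force: [-1.2, 0.4, 6.9]
opening: 0.0117
grip_force: 53.4
total shift [ 0.0006 -0.0001  0.0002] turn [ 0.0015  0.0014 -0.0007] | n 1 row v [ 0.0006 -0.0001  0.0002] w [ 0.0015  0.0014 -0.0007]
  F [-1.24  0.43  6.9 ] tool F [ 0.6  -1.15 -6.9 ] T [ 0.342 -0.057 -0.003] t 4.6 open 0.011652153069407476 grip 53.36821563541889 j [-0.51  0.5   1.75 -0.    0.89 -0.66]
```

```bash
python3 -m handwheel '[[[0,0,-0.03,0,0,0,0],[0,0,-0.045,0,0,0,0],[0,0,-0.045,0,0,0,0],[0,0,-0.045,0,0,0,0],[0,0,0,0,0,0,0]]]'
python3 -c "
from plan import *
rows(slotpose(.625,.06),8)"
```

```text
time: 5.22
eef_pos: [0.483, -0.1809, 0.2401]
tcp_rot: [0.003, 0.652, 0.758, 0.001]
wrist_force: [0.1, -0.5, -4.1]
opening: 0.0117
grip_force: 52.8
total shift [0.1868 0.1755 0.0386] turn [-0.0183  0.5307  0.0909] | n 8 row v [0.0227 0.021  0.0104] w [-0.0023  0.0663  0.0114]
  F [ 0.08 -0.46 -4.12] tool F [-0.45 -0.02  4.12] T [ 0.008 -0.082  0.03 ] t 5.225 open 0.011740493375923098 grip 52.7922922745347 j [-0.51  0.31  1.53  0.    1.29 -0.66]
```

```bash
python3 -m handwheel '[[[0.0227,0.021,0.0104,-0.0023,0.0663,0.0114,0],[0.0227,0.021,0.0104,-0.0023,0.0663,0.0114,0],[0.0227,0.021,0.0104,-0.0023,0.0663,0.0114,0],[0.0227,0.021,0.0104,-0.0023,0.0663,0.0114,0],[0.0227,0.021,0.0104,-0.0023,0.0663,0.0114,0]]]'
python3 -m handwheel '[[[0.0227,0.021,0.0104,-0.0023,0.0663,0.0114,0],[0.0227,0.021,0.0104,-0.0023,0.0663,0.0114,0],[0.0227,0.021,0.0104,-0.0023,0.0663,0.0114,0],[0,0,0,0,0,0,0],[0,0,0,0,0,0,0]]]'
python3 -c "
from plan import *
rows(slotpose(.625,.06))"
```

```text
time: 5.85
eef_pos: [0.5703, -0.0479, 0.1983]
tcp_rot: [-0.124, 0.664, 0.729, 0.112]
wrist_force: [0.5, -0.6, -3.4]
opening: 0.0118
grip_force: 52.8
time: 6.48
eef_pos: [0.6266, 0.0304, 0.1967]
tcp_rot: [-0.193, 0.663, 0.702, 0.177]
wrist_force: [0.4, 0.3, -3.4]
opening: 0.0117
grip_force: 52.8
total shift [ 0.002   0.002  -0.0045] turn [-0.0073 -0.003  -0.0046] | n 1 row v [ 0.002   0.002  -0.0045] w [-0.0073 -0.003  -0.0046]
  F [ 0.44  0.34 -3.45] tool F [-1.47  0.49  3.13] T [ 0.036 -0.593  0.057] t 6.475 open 0.011713495360702115 grip 52.80108505859971 j [-0.32  0.63  1.25  0.49  1.49 -0.47]
```

```bash
python3 -m handwheel '[[[0.002,0.002,0.0155,-0.007,-0.003,-0.005,0],[0,0,0.02,0,0,0,0],[0,0,0,0,0,0,0]]]'
cat > chk.py <<'E'
from plan import *
import sys
Y=np.cross(N,SD)
tag=sys.argv[1]; ims=[]
for n,o in(("scene",[.6715,.0925,.0963]),("top",[.6729,.0948,.0974])):
    p=optics.capture(n); w=cloud(p)-np.array(o); U,V,H=w@SD,w@Y,w@N
    u0=(tool()[0]-S0)@SD
    print(n,"tool U",u0.round(4),"V",((tool()[0]-S0)@Y).round(4))
    ok=(abs(U-u0)<.03)&(abs(V)<.03)
    for lo,hi in((.003,.012),(.012,.02),(.02,.035),(.04,.05),(.05,.056),(.056,.062),(.062,.075),(.075,.1)):
        i=ok&(H>lo)&(H<hi)
        if i.sum()>8: print("  H",lo,hi,i.sum(),"U",np.percentile(U[i],[3,50,97]).round(4),"V",np.percentile(V[i],[3,50,97]).round(4))
    c=p["camera_from_world"]@np.r_[S0+SD*u0,1]; k=(p["fx"]*c[0]/c[2]+p["cx"],p["fy"]*c[1]/c[2]+p["cy"]); k=[int(v) for v in k]
    ims.append(cv2.resize(p["image"][k[1]-60:k[1]+60,k[0]-50:k[0]+50,::-1],None,fx=4,fy=4,interpolation=cv2.INTER_CUBIC))
cv2.imwrite(f"pics/{tag}.png",np.hstack(ims))
E
python3 chk.py c1; python3 -c "
from plan import *
rows(slotpose(.625,.02))"
```

```text
time: 6.85
eef_pos: [0.6268, 0.0506, 0.1674]
tcp_rot: [-0.19, 0.662, 0.703, 0.179]
wrist_force: [-0.7, -0.2, -3.0]
opening: 0.0119
grip_force: 52.8
scene tool U -0.0472 V 0.0007
  H 0.02 0.035 47 U [-0.0591 -0.041  -0.0345] V [-0.0065 -0.0033  0.0079]
  H 0.062 0.075 82 U [-0.0631 -0.0402 -0.0283] V [-0.0177 -0.0106  0.0035]
  H 0.075 0.1 37 U [-0.0664 -0.047  -0.0351] V [-0.0175 -0.0154 -0.0088]
top tool U -0.0466 V 0.0007
  H 0.003 0.012 14 U [-0.0727 -0.0464 -0.0255] V [-0.016   0.0173  0.0292]
  H 0.02 0.035 41 U [-0.0598 -0.0517 -0.0338] V [0.0002 0.0086 0.0101]
  H 0.062 0.075 94 U [-0.064  -0.0503 -0.0305] V [0.0057 0.0136 0.0202]
  H 0.075 0.1 35 U [-0.056  -0.0454 -0.0326] V [0.0109 0.0193 0.0204]
total shift [-0.0007 -0.0007  0.0018] turn [0.0025 0.0001 0.0015] | n 1 row v [-0.0007 -0.0007  0.0018] w [0.0025 0.0001 0.0015]
  F [ 0.31  0.99 -2.88] tool F [-0.61  0.36  2.97] T [ 0.081 -0.617 -0.011] t 6.95 open 0.012398638818453673 grip 52.801546175032854 j [-0.29  0.65  1.3   0.5   1.41 -0.49]
```

View pics/c1.png

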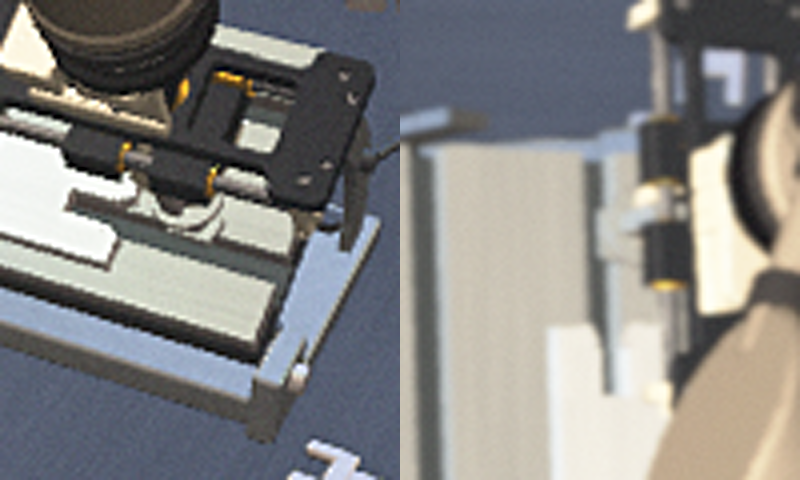

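Left: head just above the slot, collar at (190,215), strap to its left. Right (top view): head at about (620,225) over the slot line. The measured offset is about 1 mm up-slope, so I correct and lower.

```bash
python3 -m handwheel '[[[-0.0015,0,0.01,0,0,0,0],[0,0,0.006,0,0,0,0],[0,0,0,0,0,0,0]]]'; python3 -c "
from plan import *
rows(slotpose(.625,.0))"
python3 -m handwheel '[[[0,0,0.004,0,0,0,0],[0,0,0.003,0,0,0,0],[0,0,0.0,0,0,0,0]]]'; python3 -c "
from plan import *
rows(slotpose(.625,-.031))"
```

```text
time: 7.32
eef_pos: [0.6274, 0.0575, 0.1534]
tcp_rot: [-0.19, 0.662, 0.703, 0.179]
wrist_force: [-0.7, -0.2, -2.8]
opening: 0.0121
grip_force: 52.8
total shift [ 0.0005 -0.0004  0.0045] turn [ 0.0009 -0.0008  0.0014] | n 1 row v [ 0.0005 -0.0004  0.0045] w [ 0.0009 -0.0008  0.0014]
  F [-0.75 -0.17 -2.83] tool F [-1.54 -0.76  2.38] T [ 0.066 -0.649  0.019] t 7.325 open 0.01214207807609976 grip 52.800815887749195 j [-0.28  0.66  1.32  0.51  1.38 -0.49]
time: 7.7
eef_pos: [0.6274, 0.0609, 0.1477]
tcp_rot: [-0.189, 0.662, 0.703, 0.179]
wrist_force: [-0.6, -0.3, -2.6]
opening: 0.012
grip_force: 52.8
total shift [ 0.0004 -0.0007  0.0288] turn [ 0.0015 -0.0006  0.0017] | n 1 row v [ 0.0004 -0.0007  0.0288] w [ 0.0015 -0.0006  0.0017]
  F [-0.61 -0.29 -2.64] tool F [-1.55 -0.63  2.16] T [ 0.066 -0.656  0.024] t 7.7 open 0.012003185028381309 grip 52.80068138614297 j [-0.27  0.67  1.33  0.51  1.36 -0.5 ]
```

```bash
python3 -m handwheel '[[[0,0,0.003,0,0,0,0],[0,0,0,0,0,0,0]]]'; python3 -c "
from plan import *
rows(slotpose(.625,-.031))"
python3 -m handwheel '[[[0,0,0.002,0,0,0,0],[0,0,0.0,0,0,0,0]]]'; python3 -c "
from plan import *
rows(slotpose(.625,-.031))"
```

```text
time: 7.95
eef_pos: [0.6274, 0.0624, 0.1452]
tcp_rot: [-0.189, 0.662, 0.703, 0.18]
wrist_force: [0.7, -0.5, -2.7]
opening: 0.0116
grip_force: 52.8
total shift [ 0.0004 -0.0008  0.0259] turn [ 0.0017 -0.0005  0.0016] | n 1 row v [ 0.0004 -0.0008  0.0259] w [ 0.0017 -0.0005  0.0016]
  F [ 0.75 -0.49 -2.72] tool F [-1.83  0.71  2.08] T [ 0.078 -0.667  0.03 ] t 7.95 open 0.011620696512751565 grip 52.800961788743734 j [-0.27  0.67  1.33  0.51  1.36 -0.5 ]
time: 8.2
eef_pos: [0.6274, 0.0633, 0.1435]
tcp_rot: [-0.189, 0.662, 0.703, 0.18]
wrist_force: [-0.5, 0.2, -3.5]
opening: 0.0115
grip_force: 52.8
total shift [ 0.0005 -0.0008  0.024 ] turn [ 0.0018 -0.0005  0.0016] | n 1 row v [ 0.0005 -0.0008  0.024 ] w [ 0.0018 -0.0005  0.0016]
  F [-0.52  0.22 -3.46] tool F [-1.53 -0.51  3.11] T [ 0.06  -0.62  -0.001] t 8.2 open 0.011467215097667703 grip 52.80070200562477 j [-0.27  0.67  1.33  0.51  1.35 -0.5 ]
```

```bash
python3 -m handwheel '[[[0,0,0.003,0,0,0,0],[0,0,0.003,0,0,0,0],[0,0,0.003,0,0,0,0],[0,0,0,0,0,0,0]]]'; python3 -c "
from plan import *
rows(slotpose(.625,-.031))"
python3 -m handwheel '[[[0,0,0.003,0,0,0,0],[0,0,0.003,0,0,0,0],[0,0,0.003,0,0,0,0],[0,0,0,0,0,0,0]]]'; python3 -c "
from plan import *
rows(slotpose(.625,-.031))"
```

```text
time: 8.7
eef_pos: [0.627, 0.068, 0.1355]
tcp_rot: [-0.189, 0.662, 0.703, 0.179]
wrist_force: [0.3, -0.5, -2.7]
opening: 0.0117
grip_force: 52.8
total shift [ 0.0004 -0.0007  0.0147] turn [ 0.0014 -0.0006  0.0016] | n 1 row v [ 0.0004 -0.0007  0.0147] w [ 0.0014 -0.0006  0.0016]
  F [ 0.27 -0.55 -2.72] tool F [-1.86  0.23  2.07] T [ 0.036 -0.7    0.013] t 8.7 open 0.01171804038340489 grip 52.8008883073926 j [-0.26  0.68  1.35  0.51  1.33 -0.5 ]
time: 9.2
eef_pos: [0.6268, 0.0725, 0.1278]
tcp_rot: [-0.189, 0.662, 0.703, 0.179]
wrist_force: [0.6, 0.0, -2.7]
opening: 0.012
grip_force: 52.8
total shift [ 0.0004 -0.0007  0.0057] turn [ 0.0014 -0.0006  0.0016] | n 1 row v [ 0.0004 -0.0007  0.0057] w [ 0.0014 -0.0006  0.0016]
  F [ 0.63  0.03 -2.74] tool F [-1.38  0.62  2.37] T [ 0.049 -0.664  0.047] t 9.2 open 0.012049332804182128 grip 52.80077604576945 j [-0.26  0.68  1.36  0.52  1.32 -0.5 ]
```

```bash
cat > st.py <<'E'
from plan import *
p,r,s=tool(); d=p-S0; Y=np.cross(N,SD)
print("  x",(p[0]-.03*0).round(4),"U %.4f V %.4f Hhead %.4f"%(d@SD,d@Y,d@N-.0612),"tF",r.inv().apply(s["wrist_force"]).round(2),"tT",r.inv().apply(s["torque"]).round(3),"t",s["time"],"op",s["opening"].round(4) if hasattr(s["opening"],"round") else s["opening"],"j6",s["joints"][5].round(2))
E
python3 -m handwheel '[[[0,0,0.003,0,0,0,0],[0,0,0,0,0,0,0]]]'>/dev/null; python3 st.py
python3 -m handwheel '[[[0,0,0.001,0,0,0,0],[0,0,0,0,0,0,0]]]'>/dev/null; python3 st.py
python3 -m handwheel '[[[0,0,0.001,0,0,0,0],[0,0,0,0,0,0,0]]]'>/dev/null; python3 st.py
```

```text
x 0.6268 U -0.0465 V -0.0004 Hhead -0.0281 tF [-1.36 -0.32  2.44] tT [ 0.091 -0.659 -0.026] t 9.45 op 0.011896880725792449 j6 -0.51
  x 0.6268 U -0.0464 V -0.0005 Hhead -0.0289 tF [-0.97  0.79  3.13] tT [ 0.037 -0.654  0.053] t 9.7 op 0.011703028618359012 j6 -0.51
  x 0.6268 U -0.0465 V -0.0005 Hhead -0.0300 tF [-1.2  -0.46  3.49] tT [ 0.065 -0.64   0.024] t 9.95 op 0.011825503833431372 j6 -0.51
```

```bash
python3 -m handwheel '[[[0,0,0.001,0,0,0,0],[0,0,0,0,0,0,0]]]'>/dev/null; python3 st.py
python3 -m handwheel '[[[0,0,0.001,0,0,0,0],[0,0,0,0,0,0,0]]]'>/dev/null; python3 st.py
```

```text
x 0.6267 U -0.0465 V -0.0004 Hhead -0.0310 tF [-2.27 -0.02  2.68] tT [ 0.086 -0.601  0.079] t 10.2 op 0.011611577747088224 j6 -0.51
  x 0.6269 U -0.0463 V -0.0005 Hhead -0.0315 tF [-1.59 -0.72 -1.11] tT [ 0.255 -0.632  0.03 ] t 10.45 op 0.011965171478917075 j6 -0.51
```

```bash
python3 -m handwheel '[[[0,0,-0.004,0,0,0,0],[0,-0.006,0,0,0,0,0],[0,-0.006,0,0,0,0,0],[0,-0.006,0,0,0,0,0],[0,0,0,0,0,0,0]]]'>/dev/null; python3 st.py
python3 -m handwheel '[[[0,-0.004,0,0,0,0,0],[0,-0.004,0,0,0,0,0],[0,-0.004,0,0,0,0,0],[0,-0.004,0,0,0,0,0],[0,0,0,0,0,0,0]]]'>/dev/null; python3 st.py
```

```text
x 0.6084 U -0.0649 V -0.0004 Hhead -0.0279 tF [-0.69  0.08  2.56] tT [ 0.036 -0.673 -0.026] t 11.075 op 0.011640585796150354 j6 -0.53
  x 0.5927 U -0.0807 V -0.0005 Hhead -0.0279 tF [-1.53 -0.52  2.43] tT [ 0.03  -0.675  0.042] t 11.7 op 0.011718340183138271 j6 -0.55
```

```bash
python3 -m handwheel '[[[0,-0.004,0,0,0,0,0],[0,-0.004,0,0,0,0,0],[0,-0.004,0,0,0,0,0],[0,0,0,0,0,0,0]]]'>/dev/null; python3 st.py
python3 -m handwheel '[[[0,-0.003,0,0,0,0,0],[0,-0.003,0,0,0,0,0],[0,0,0,0,0,0,0]]]'>/dev/null; python3 st.py
python3 -m handwheel '[[[0,-0.003,0,0,0,0,0],[0,-0.003,0,0,0,0,0],[0,0,0,0,0,0,0]]]'>/dev/null; python3 st.py
```

```text
x 0.5807 U -0.0927 V -0.0005 Hhead -0.0279 tF [-2.03  0.62  2.38] tT [ 0.038 -0.657  0.023] t 12.2 op 0.012106953726616887 j6 -0.56
  x 0.5748 U -0.0986 V -0.0005 Hhead -0.0280 tF [-1.1  -0.65  2.72] tT [ 0.043 -0.712  0.05 ] t 12.575 op 0.011878444159554306 j6 -0.57
  x 0.5688 U -0.1046 V -0.0005 Hhead -0.0280 tF [-1.29 -0.08  2.42] tT [ 0.089 -0.677  0.004] t 12.95 op 0.011487562671334014 j6 -0.58
```

```bash
python3 chk.py c2 | head -0
```

```text
Exception ignored on flushing sys.stdout:
BrokenPipeError: [Errno 32] Broken pipe
```

View pics/c2.png

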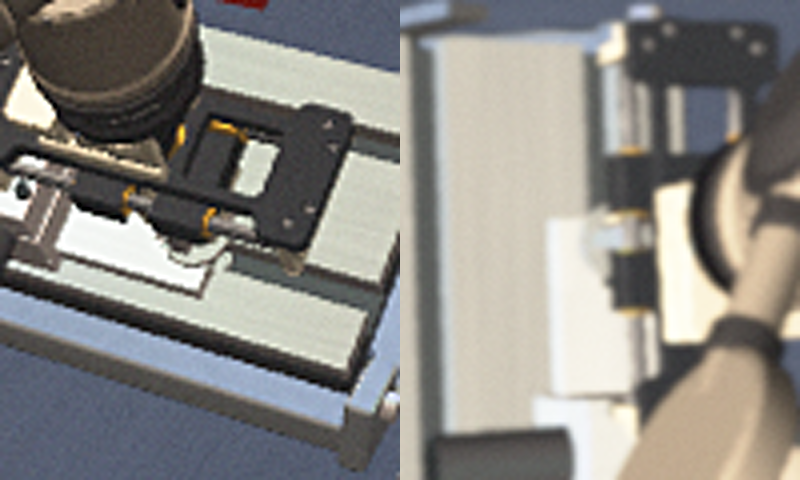

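The collar sits over the strap's notch (left 195,250; right 600,235) and nothing has been disturbed. I continue, feeling forward.

```bash
python3 -m handwheel '[[[0,-0.003,0,0,0,0,0],[0,-0.003,0,0,0,0,0],[0,-0.002,0,0,0,0,0],[0,0,0,0,0,0,0]]]'>/dev/null; python3 st.py
python3 -m handwheel '[[[0,-0.002,0,0,0,0,0],[0,0,0,0,0,0,0]]]'>/dev/null; python3 st.py
python3 -m handwheel '[[[0,-0.001,0,0,0,0,0],[0,-0.001,0,0,0,0,0],[0,0,0,0,0,0,0]]]'>/dev/null; python3 st.py
python3 -m handwheel '[[[0,-0.001,0,0,0,0,0],[0,0,0,0,0,0,0]]]'>/dev/null; python3 st.py
python3 -m handwheel '[[[0,-0.001,0,0,0,0,0],[0,0,0,0,0,0,0]]]'>/dev/null; python3 st.py
```

```text
x 0.5609 U -0.1125 V -0.0006 Hhead -0.0279 tF [-2.11  0.12  2.66] tT [ 0.039 -0.692  0.011] t 13.55 op 0.011776205135320812 j6 -0.59
  x 0.5589 U -0.1146 V -0.0005 Hhead -0.0280 tF [-1.08  0.31  2.32] tT [ 0.122 -0.655 -0.019] t 13.8 op 0.012168787551144693 j6 -0.59
  x 0.5569 U -0.1165 V -0.0006 Hhead -0.0280 tF [-1.11  0.04  3.19] tT [ 0.059 -0.63   0.032] t 14.175 op 0.011886557496621035 j6 -0.59
  x 0.5559 U -0.1175 V -0.0006 Hhead -0.0280 tF [-2.14  0.72  2.56] tT [ 0.026 -0.658  0.003] t 14.425 op 0.011724027632730134 j6 -0.59
  x 0.5549 U -0.1185 V -0.0006 Hhead -0.0280 tF [-0.95  0.17  1.99] tT [ 0.085 -0.633  0.009] t 14.675 op 0.011693055695044925 j6 -0.59
```

```bash
python3 -m handwheel '[[[0,-0.001,0,0,0,0,0],[0,0,0,0,0,0,0]]]'>/dev/null; python3 st.py
python3 -m handwheel '[[[0,-0.001,0,0,0,0,0],[0,0,0,0,0,0,0]]]'>/dev/null; python3 st.py
```

```text
x 0.5539 U -0.1195 V -0.0006 Hhead -0.0280 tF [-1.45  0.3   2.83] tT [ 0.025 -0.638 -0.003] t 14.925 op 0.012102268703222157 j6 -0.6
  x 0.5529 U -0.1205 V -0.0006 Hhead -0.0280 tF [-2.09 -0.2   2.85] tT [ 0.031 -0.677 -0.02 ] t 15.175 op 0.011981649921331577 j6 -0.6
```

```bash
python3 -m handwheel '[[[0,-0.0007,0,0,0,0,0],[0,0,0,0,0,0,0]]]'>/dev/null; python3 st.py
python3 -m handwheel '[[[0,-0.0007,0,0,0,0,0],[0,0,0,0,0,0,0]]]'>/dev/null; python3 st.py
```

```text
x 0.5523 U -0.1211 V -0.0006 Hhead -0.0280 tF [-1.94  0.06  3.04] tT [ 0.04  -0.642  0.056] t 15.425 op 0.011966332760888891 j6 -0.6
  x 0.5516 U -0.1219 V -0.0006 Hhead -0.0281 tF [-0.98 -0.28  2.34] tT [-0.032 -0.666  0.048] t 15.675 op 0.012081300675217592 j6 -0.6
```

```bash
python3 -m handwheel '[[[0,-0.0007,0,0,0,0,0],[0,0,0,0,0,0,0]]]'>/dev/null; python3 st.py
python3 -m handwheel '[[[0,-0.0007,0,0,0,0,0],[0,0,0,0,0,0,0]]]'>/dev/null; python3 st.py
```

```text
x 0.5511 U -0.1224 V -0.0006 Hhead -0.0280 tF [-1.43  1.08  3.76] tT [-0.078 -0.668  0.06 ] t 15.925 op 0.011870235312988153 j6 -0.6
  x 0.5509 U -0.1225 V -0.0006 Hhead -0.0279 tF [-1.67  5.15  4.74] tT [-0.786 -0.624 -0.013] t 16.175 op 0.012038815976405695 j6 -0.6
```

```bash
python3 -m handwheel '[[[0,-0.0007,0,0,0,0,0],[0,0,0,0,0,0,0]]]'>/dev/null; python3 st.py
```

```text
x 0.5508 U -0.1226 V -0.0006 Hhead -0.0278 tF [-1.25  6.58  6.56] tT [-1.344 -0.567  0.03 ] t 16.425 op 0.011841018458354481 j6 -0.6
```

```bash
python3 -m handwheel '[[[0,0.0025,0,0,0,0,0],[0,0,0,0,0,0,0]]]'>/dev/null; python3 st.py
python3 -m handwheel '[[[0,0,0.001,0,0,0,0],[0,0,0,0,0,0,0]]]'>/dev/null; python3 st.py
python3 -m handwheel '[[[0,0,0.0007,0,0,0,0],[0,0,0,0,0,0,0]]]'>/dev/null; python3 st.py
```

```text
x 0.5515 U -0.1220 V -0.0006 Hhead -0.0282 tF [-1.23 -0.87  1.9 ] tT [ 0.089 -0.605  0.017] t 16.675 op 0.011974755035796118 j6 -0.6
  x 0.5517 U -0.1217 V -0.0006 Hhead -0.0292 tF [-1.22  1.08  2.24] tT [ 0.043 -0.6    0.051] t 16.925 op 0.011195677158918702 j6 -0.6
  x 0.5519 U -0.1215 V -0.0006 Hhead -0.0294 tF [-1.8  -1.44 -1.24] tT [ 0.522 -0.598 -0.013] t 17.175 op 0.012042477377078442 j6 -0.6
```

```bash
python3 -m handwheel '[[[0,0,0,0,0,0.15,0],[0,0,0,0,0,0.15,0],[0,0,0,0,0,0.15,0],[0,0,0,0,0,0,0]]]'>/dev/null; python3 st.py
python3 -m handwheel '[[[0,0,0,0,0,0.15,0],[0,0,0,0,0,0.15,0],[0,0,0,0,0,0.15,0],[0,0,0,0,0,0,0]]]'>/dev/null; python3 st.py
```

```text
x 0.5522 U -0.1212 V -0.0007 Hhead -0.0294 tF [-2.07  0.67 -1.84] tT [ 0.024 -0.734  0.054] t 17.675 op 0.011703527698357712 j6 -0.15
  x 0.5522 U -0.1212 V -0.0007 Hhead -0.0294 tF [-2.31  1.48 -3.2 ] tT [-0.328 -0.838  0.045] t 18.175 op 0.011735172605268936 j6 0.3
```

```bash
python3 -m handwheel '[[[0,0,0,0,0,0.15,0],[0,0,0,0,0,0.15,0],[0,0,0,0,0,0.15,0],[0,0,0,0,0,0,0]]]'>/dev/null; python3 st.py
python3 -m handwheel '[[[0,0,0,0,0,0.11,0],[0,0,0,0,0,0.11,0],[0,0,0,0,0,0,0]]]'>/dev/null; python3 st.py; python3 -c "
from plan import *
rows(slotpose(.5522,-.0294,np.pi/2))"
```

```text
x 0.5521 U -0.1213 V -0.0007 Hhead -0.0294 tF [-2.19  2.16 -3.68] tT [-0.576 -0.642  0.008] t 18.675 op 0.011566894016575444 j6 0.75
  x 0.5521 U -0.1213 V -0.0007 Hhead -0.0294 tF [-2.13  3.11 -4.14] tT [-0.772 -0.558  0.072] t 19.05 op 0.012062423852584306 j6 0.97
total shift [ 0.0011 -0.0007  0.    ] turn [-0.0001 -0.0025  0.0069] | n 1 row v [ 0.0011 -0.0007  0.    ] w [-0.0001 -0.0025  0.0069]
  F [-1.83 -4.9   2.  ] tool F [-2.13  3.11 -4.14] T [-0.772 -0.558  0.072] t 19.05 open 0.012062423852584306 grip 52.70553125068545 j [-0.29  0.57  1.59  0.53  1.23  0.97]
```

```bash
python3 -m handwheel '[[[0,0,0,0,0,0.04,0],[0,0,0,0,0,0,0]]]'>/dev/null; python3 st.py
python3 -m handwheel '[[[0,0,0,0,0,0,20],[0,0,0,0,0,0,35],[0,0,0,0,0,0,35],[0,0,0,0,0,0,35]]]'; python3 st.py
```

```text
x 0.5521 U -0.1213 V -0.0007 Hhead -0.0294 tF [-1.73  3.37 -4.37] tT [-0.871 -0.576  0.046] t 19.3 op 0.011701094336876734 j6 1.01
time: 19.8
eef_pos: [0.5518, 0.0704, 0.1236]
tcp_rot: [-0.261, 0.965, 0.011, -0.012]
wrist_force: [0.4, -0.2, 0.2]
opening: 0.032
grip_force: 0.0
  x 0.5518 U -0.1216 V -0.0005 Hhead -0.0301 tF [ 0.35  0.05 -0.27] tT [-0.3   -0.142  0.095] t 19.8 op 0.03199159143845362 j6 1.01
```

```bash
python3 -m handwheel '[[[0,0,-0.02,0,0,0,35],[0,0,-0.03,0,0,0,35],[0,0,-0.05,0,0,0,35],[0,0,-0.055,0,0,0,35],[0,0,-0.05,0,0,0,35]]]'
python3 -m handwheel '[[[-0.03,0.03,-0.04,0,0,0,35],[0,0.055,-0.02,0,0,0,35],[0,0.055,0,0,0,0,35],[0,0.05,0,0,0,0,35],[0,0,0,0,0,0,35]]]'
python3 - <<'E'
from plan import *
Y=np.cross(N,SD); ims=[]
for n,o in(("scene",[.6715,.0925,.0963]),("top",[.6729,.0948,.0974])):
    p=optics.capture(n); w=cloud(p)-np.array(o); U,V,H=w@SD,w@Y,w@N
    for nm,i in(("wing",(abs(U+.121)<.03)&(abs(V)<.025)&(H>.05)&(H<.08)),("collar",(abs(U+.121)<.03)&(abs(V)<.03)&(H>.017)&(H<.023)),("strapend",(abs(V)<.028)&(abs(H-.014)<.0025)&(U>-.12)),("face",(abs(V)<.035)&(H>.025)&(H<.08)&(U<-.16))):
        if i.sum()>5: print(n,nm,i.sum(),"U",np.percentile(U[i],[2,50,98]).round(4),"V",np.percentile(V[i],[2,50,98]).round(4),"H",np.percentile(H[i],[2,50,98]).round(4))
    c=p["camera_from_world"]@np.r_[S0+SD*-.12,1]; k=[int(p["fx"]*c[0]/c[2]+p["cx"]),int(p["fy"]*c[1]/c[2]+p["cy"])]
    ims.append(cv2.resize(p["image"][k[1]-60:k[1]+60,k[0]-50:k[0]+50,::-1],None,fx=4,fy=4,interpolation=cv2.INTER_CUBIC))
cv2.imwrite("pics/end.png",np.hstack(ims))
E
```

```text
time: 20.42
eef_pos: [0.5576, -0.0337, 0.3025]
tcp_rot: [-0.26, 0.965, 0.011, -0.012]
wrist_force: [0.1, -0.3, 0.5]
opening: 0.0323
grip_force: 0.0
time: 21.05
eef_pos: [0.5311, -0.2303, 0.2544]
tcp_rot: [-0.262, 0.965, 0.008, -0.013]
wrist_force: [0.1, 0.9, 0.3]
opening: 0.032
grip_force: 0.0
scene wing 142 U [-0.137  -0.1179 -0.1013] V [-0.009  -0.0055  0.0027] H [0.0513 0.0691 0.0727]
scene collar 104 U [-0.1397 -0.1157 -0.1009] V [-0.0223 -0.0108  0.0152] H [0.0172 0.0194 0.022 ]
scene strapend 132 U [-0.1189 -0.1022 -0.0922] V [-0.0272  0.0104  0.0276] H [0.0118 0.0133 0.016 ]
scene face 951 U [-0.2365 -0.1986 -0.1802] V [-0.0336 -0.0005  0.0336] H [0.0284 0.0726 0.0789]
top wing 184 U [-0.138  -0.1188 -0.1017] V [-0.009   0.0011  0.004 ] H [0.0518 0.0693 0.0735]
top collar 128 U [-0.139  -0.1203 -0.0975] V [-0.003   0.0083  0.0205] H [0.0172 0.0201 0.0225]
top strapend 117 U [-0.1198 -0.1015 -0.0934] V [-0.0247  0.0182  0.0271] H [0.0119 0.0137 0.0161]
top face 1037 U [-0.2372 -0.209  -0.1807] V [-0.0338  0.001   0.0336] H [0.0582 0.074  0.0791]
```

View pics/end.png

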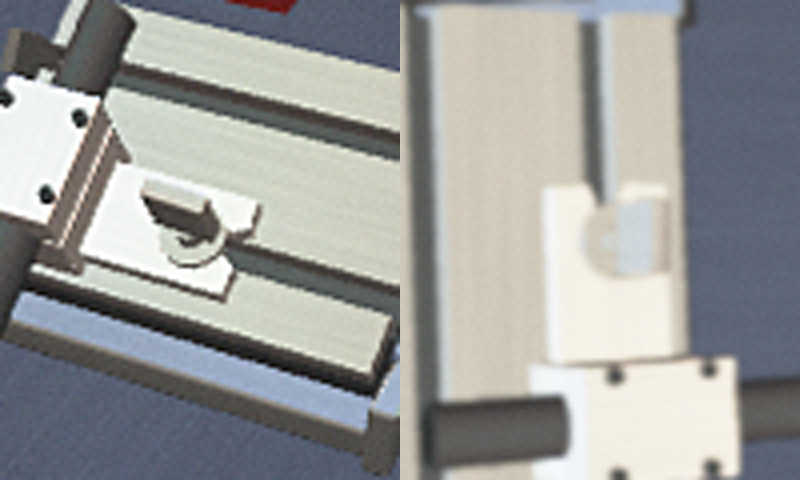

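The end picture shows the stud upright in the notch. The collar is flat on the strap, with its top at 20 mm as expected. The wing lies along the slot, and the strap end and block face are where they were. Handing in.

```bash
python3 -c "
from plant import sign_off
print(sign_off())"
```

```text
the job is handed in; nothing more can be done
None
```

The clamp stud is locked in the T-slot: I felt the notch end at about 6 N, seated the collar on the foot, turned it just past a quarter turn clockwise and let go. The block had not moved, the stud rests about 3 mm short of the notch end (1 to 1.5 mm short of the rules' "notch"), and I handed in at about 21 s; sign_off gave no verdict.

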